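Hold the long glass cell in the photometer's light path

ROBOT

A 6-joint arm with a two-finger parallel gripper is mounted at the origin on the work surface. World frame = base frame: x ahead of the robot, y to its left, z up, the work surface at z = 0. Lengths are in m, angles in rad, forces in N, time in s.
With the tool pointing down it reaches from about 0.375 to 0.975 m from the base axis. Payload 3.8 kg.
Tool frame: the origin (TCP) lies midway between the tips of the shut fingers; the grasp point (between the pads) lies 19 mm behind it; z points along the fingers, y is the line along which they close (so a half turn about z gives the same grasp; the last joint's range is limited). The gripper opens to 85 mm and grips with 20 to 120 N. Pads are 22 mm wide; open, the fingers measure 114 mm over their backs; the gripper's body (76 mm by 85 mm) begins 54 mm behind the grasp point. The pads swing forward as they close: fully open they stand 13 mm farther back than shut.
Start: joints at [1.308, 0.264, 1.604, -0, 1.274, -0.037], TCP at [0.151, 0.658, 0.231] pointing down, gripper open.
Joint ranges: [-2.63, 2.63], [-0.94, 2.18], [0.31, 2.57], [-1.31, 4.45], [0, 2.66], [-2.55, 2.55]. Speed limits (rad/s): [2.57, 2.57, 3.14, 3.14, 3.14, 3.14].

INTERFACE

Orientations are given as [roll, pitch, yaw] about the fixed x, y, z axes, in that order (R = Rz(yaw) Ry(pitch) Rx(roll)).
In Python, from plant import arm gives the robot as it stands.
- The arm moves only by the tool play_rows, never from a script. Its argument "steps" is a list of rows, each a list of 6 numbers: the shift along the tool's x, y, z in mm, then the turn, a rotation vector about the tool's x, y, z in rad. A call has exactly 5 rows; each row is the pose to reach, as a shift and turn from the pose commanded when the call began, along the tool's axes at that moment; what a row does not reach only later rows make up. A row lasts 1/12 s, in which the tool goes at most 41.7 mm and 7.16 degrees, less where a joint would pass 70% of its speed; a pose out of reach is approached as far as the arm can. A call with a gripper value outside its range is refused whole. "jaw" is the finger opening in mm, from 0 to 85.4, set as the call begins (left out, the last holds). The fingers move at their own pace and stop on an object; the grip force is fixed at half the most. Time passes only in rows, so rows that repeat a pose let the fingers close, or fill a call up. It gives the time, the measured TCP pose, the force, the opening and the grip force at its end, in the units of the state.
- arm.sense(): the state, without advancing time (a new reading comes with each control period).
- arm.read_camera(name): name is "side" or "top" or "wrist"; returns a dict with "frame" (420x560x3 uint8, blue, green, red), "K" (3x3 intrinsics, pixels), "world_from_camera" (4x4, takes a point from camera to world coordinates). Camera axes: x right, y down, z forward; pixel columns grow to the right and rows downward; lengths in m; the calibration is good to about 2 mm. A picture is of the moment at which its call begins. There is no depth.
- arm.job_done(): hands the job in; it is judged then, once.
The state is a dict: "time_s": time; "q": joint angles; "qd": joint speeds; "tau": joint torques, N m; "position": TCP position; "eef_rot": TCP orientation; "force": force on the tool from outside, world axes, zero at the start; "moment": the same for the moment, N m; "gripper_width": finger opening in m; "finger_force": force on a finger pad.
Only numpy, scipy, OpenCV 4.12 (cv2) and the standard library are available. Lean on these libraries where they do the work, as an engineer would, in place of code of your own. Each camera call takes 0.05 s, during which the arm holds its last target. There are 200 camera calls.

TASK

Switch on the photometer's lamp by flipping the toggle lever on the lamp supply fully over to its on side (away from the supply's front), then take the long glass cell out of the rack, gripping it by its two long frosted faces only and never touching its clear end windows with the fingers. Hold it upright in mid-air in the light path, half-way between the two lens tubes and centred on the beam, with its clear windows square to the beam, and finish while still holding it there, steady and touching nothing else. Leave the short cell and everything else on the bench where it is.

Things in the scene. Friction and masses are not known exactly. Their poses are not given: they have to be found in the camera images.
- rig_beam (a point): The middle of the photometer's light path, half-way between the lens tubes and 100 mm above the table. The photometer is a fixed aluminium base plate (90 x 280 mm, 12 mm thick) with two grey towers (60 x 50 mm, tops 132 mm above the table) that carry black lens tubes (38 mm across) facing each other. The beam runs level along this point's y axis; the lens faces lie 75 mm either way along y, so the gap is 150 mm wide and open above and at the sides (x). Its z is up.
- cell_center (a point): Centre (half-way up) of the long glass cell, a loose sealed upright box 40 mm long (its x) x 20 mm wide (its y) x 60 mm high (its z), about 50 to 100 g. The two long faces (facing its +y and -y, 20 mm apart, 40 mm wide) are frosted, white and opaque: grip only these. The two narrow end faces (facing +x and -x) are the clear windows that the light must pass through, along x. It stands in one of the rack's two pockets, its centre 36 mm above the table.
- short_cell_center (a point): Centre of the short cell, 20 x 20 mm and 60 mm high, loose in the rack's other pocket. To be left alone.
- rack: Fixed grey plastic rack, 80 (x) x 170 (y) x 16 mm; origin at the centre of its underside, z up. Two pockets, 44 x 24 mm and 10 mm deep, centred 40 mm either way along its y; which one holds the long cell varies. The cells stand with their lengths about along the rack's x and stick 50 mm out of it.
- lever (a joint): Angle of the toggle lever (rad): 0 = off, leaning 0.6 rad from upright towards the supply's front (its -x); 1.2 = on, leaning 0.6 rad to the supply's +x. Upright at 0.6. It is a light weighted over-centre lever: once past upright it falls to the side it leans to and rests there at its stop; under 2 N at the knob moves it.
- lever_pivot (a point): The lever's hinge axis, level along this point's y, 83 mm above the table, on top of the fixed white lamp supply (a box 120 (x) x 130 (y) x 75 mm, this point over its centre). Its x points from the off side (the supply's front, towards the robot) to the on side; z is up. Below the lever lies a steel plate whose top is 80 mm above the table, and a hinge barrel of 11 mm radius, 30 mm long, on the axis.
- lever_tip (a point): Centre of the black ball knob (24 mm across) at the end of the lever, 65 mm from the hinge axis; the rod is 10 mm thick.
- specimen: Bystander: concrete prism 40 x 160 x 40 mm; origin under its centre.
- weight: Bystander: brass weight, 32 mm across, 35 mm high; origin under its centre.
- beaker: Bystander: beaker, 70 mm across, 90 mm high; origin under its centre.
- bottle: Bystander: white bottle, 60 mm across, 150 mm high; origin under its centre.

How it is judged:
On the way, in this order (a step that is already met when the one before it is completed fails the run):
1. the lamp is switched on: lever over to the on side, the long cell still in the rack (value of joint lever above 1 rad and distance of cell_center from where it was at the start of the episode below 0.02 m), for 0.2 s.
2. the long cell is lifted by its frosted faces (contact force between each of cell_c0, cell_c1 and the fingers above 0.5 N and height (world z) of cell_center above 0.07 m), for 0.2 s.
At the end, for the whole second after the job is handed in: Lever above 1.0 rad; both frosted faces gripped; cell centre within 6 mm sideways, 10 mm in height and 20 mm along the beam of its middle; cell length within 0.12 rad of the beam, upright within 0.12 rad, still (under 20 mm/s), clear of the photometer (value of joint lever above 1 rad and contact force between each of cell_c0, cell_c1 and the fingers above 0.5 N and x of cell_center in the frame of rig_beam between -0.006 and 0.006 m and y of cell_center in the frame of rig_beam between -0.02 and 0.02 m and z of cell_center in the frame of rig_beam between -0.01 and 0.01 m and angle between the x axis of cell_center and the y axis of rig_beam, either way round below 0.12 rad and angle between cell_center's own z axis and vertical below 0.12 rad and contact force between cell and rig below 0.1 N and linear speed of cell below 0.02 m/s); the arm keeps its last pose, push and grip.
It fails at once if the fingers touch a clear window of the long cell (contact force between any of cell_c2, cell_c3 and the fingers above 0.5 N).
It fails at once if the short cell or another bystander is displaced by more than 30 mm (distance of any of short_cell_center, specimen, weight, beaker, bottle from where it was at the start of the episode above 0.03 m).
It also fails if it takes over 56 s, if anything falls off the work surface, if the arm or the gripper's body presses on something with over 40 N, if the wrist force passes 120 N, or if a joint passes its speed limit or range.

## Working session

There is one attempt and no reset: what is moved stays moved. The work goes in short steps, Python scripts to look and compute and a tool call to move; the robot and the scene stay as the last step left them, time stands still between calls to the robot, and variables do not carry over. Pictures are saved under pics/ and viewed, at most 10 in all, crops included, and the job is handed in when it is done.

Besides the shell and the picture viewer there is one more tool, called after "Emit:" by a JSON object that holds its "name" and its "arguments". play_rows: Moves the arm, as the interface text tells. Its arguments: {"type":"object","properties":{"steps":{"type":"array"},"jaw":{"type":"number"}},"required":["steps"]}

```bash
mkdir -p pics; cat > h.py <<'E'
from plant import arm
import numpy as np, cv2
from scipy.spatial.transform import Rotation as R
def snap(n,f):
    c=arm.read_camera(n); cv2.imwrite('pics/'+f,c['frame']); np.savez('pics/'+f+'.npz',K=c['K'],T=c['world_from_camera']); return c
def ray(f,u,v,z):
    d=np.load('pics/'+f+'.npz'); K,T=d['K'],d['T']
    r=T[:3,:3]@np.linalg.inv(K)@[u,v,1]; o=T[:3,3]; return o+r*(z-o[2])/r[2]
def proj(f,p):
    d=np.load('pics/'+f+'.npz'); q=np.linalg.inv(d['T'])@[*p,1]; q=d['K']@q[:3]; return q[:2]/q[2]
E
python3 - <<'E'
from h import *
for n in('top','side'):
    c=snap(n,n+'0.png'); print(n,c['world_from_camera'].round(3).tolist(),c['K'][0,0])
s=arm.sense(); print(s['time_s'],s['position'],s['eef_rot'])
E
```

```text
top [[-0.013, -0.997, 0.075, 0.434], [-1.0, 0.014, 0.021, -0.024], [-0.022, -0.075, -0.997, 1.338], [0.0, 0.0, 0.0, 1.0]] 535.9861351129056
side [[0.944, -0.157, 0.289, 0.26], [-0.329, -0.457, 0.827, -0.727], [0.002, -0.876, -0.483, 0.529], [0.0, 0.0, 0.0, 1.0]] 387.9468710699034
0.1 [0.15093864 0.65722351 0.23006368] [-3.13953021e+00 -7.28566987e-05  2.91580777e+00]
```

View pics/top0.png

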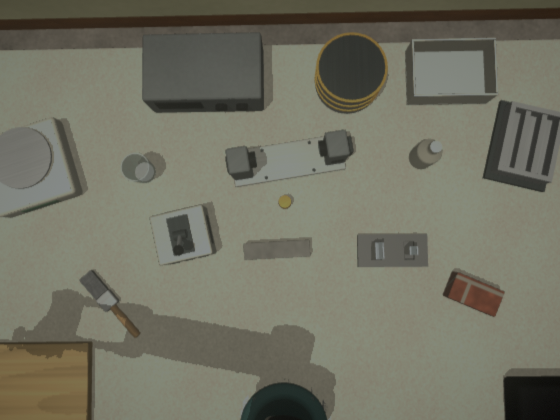

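View pics/side0.png

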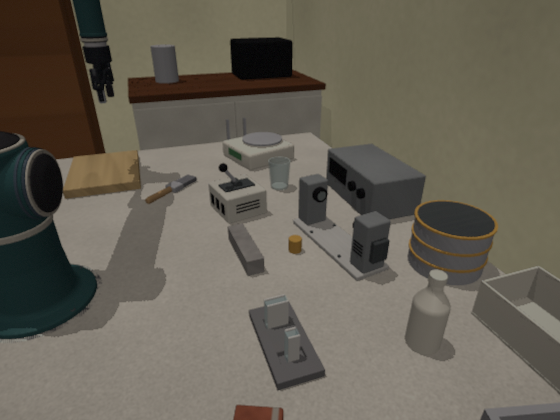

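The top picture shows the supply at about (182,235), the rig towers at (239,162) and (336,147), the long cell at (378,250) and the short cell at (412,250). The side view matches this. Next I'll enlarge crops of the top view.

```bash
python3 - <<'E'
from h import *
im=cv2.imread('pics/top0.png')
def cr(u,v,w,h,s): return cv2.resize(im[v:v+h,u:u+w],None,fx=s,fy=s,interpolation=cv2.INTER_CUBIC)
a=np.hstack([cr(145,200,75,70,5),cr(352,225,80,50,5)[:,:] if 0 else cv2.copyMakeBorder(cr(352,225,80,50,5),0,100,0,0,cv2.BORDER_CONSTANT)])
b=cv2.copyMakeBorder(cr(220,120,140,70,5)[:250*1+100],0,0,0,75,cv2.BORDER_CONSTANT)
cv2.imwrite('pics/a.png',cv2.convertScaleAbs(a,alpha=1.6)); cv2.imwrite('pics/b.png',cv2.convertScaleAbs(b,alpha=1.6))
print(a.shape,b.shape)
E
```

```text
(350, 775, 3) (350, 775, 3)
```

View pics/a.png

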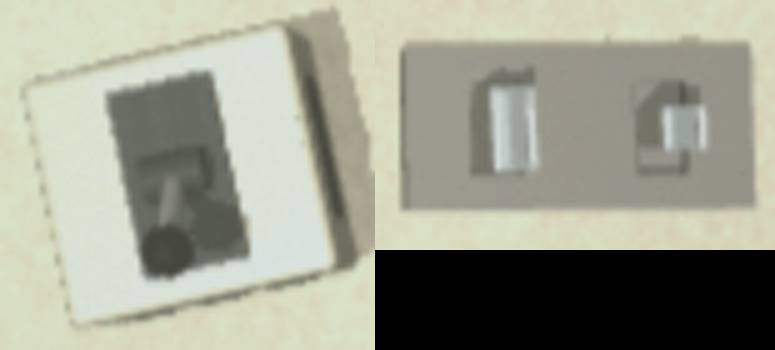

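View pics/b.png

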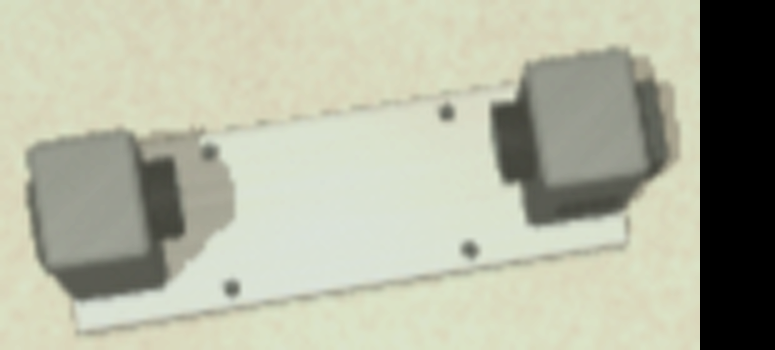

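Enlarged, the supply top corners are clear, with the knob at crop (166,250). The tower tops and four base screws also show clearly, and the long cell is near crop (515,128).

```bash
python3 - <<'E'
from h import *
def pts(L,o,z): return np.array([ray('top0.png',u/5+o[0]-.4,v/5+o[1]-.4,z) for u,v in L])
def rep(n,P):
    print(n,P.mean(0).round(4),'sides',[round(float(np.linalg.norm(P[i]-P[(i+1)%4])),4) for i in range(4)],
     'yaw',[round(float(np.arctan2(*(P[(i+1)%4]-P[i])[[1,0]])),3) for i in range(4)])
A=(145,200);B=(220,120);C=(352-75,225)
rep('supply',pts([(25,88),(283,25),(337,268),(74,326)],A,.075))
rep('plate',pts([(108,95),(210,72),(248,258),(146,280)],A,.08))
print('knob',pts([(166,250)],A,.1366))
t1=pts([(28,148),(130,130),(152,250),(45,268)],B,.132);t2=pts([(522,65),(630,48),(650,172),(545,188)],B,.132)
rep('t1',t1);rep('t2',t2);m=(t1.mean(0)+t2.mean(0))/2;d=t1.mean(0)-t2.mean(0);print('rig',m,np.linalg.norm(d),np.arctan2(d[1],d[0]))
s=pts([(209,152),(446,113),(469,250),(232,289)],B,.012);rep('screws',s)
rep('rack',pts([(403,43),(750,43),(755,207),(403,208)],C,.016))
print('cell',pts([(514,128)],C,.06),'short',pts([(685,128)],C,.06))
c=snap('wrist','w0.png');s=arm.sense()
T=np.eye(4);T[:3,:3]=R.from_euler('xyz',s['eef_rot']).as_matrix();T[:3,3]=s['position']
print((np.linalg.inv(T)@c['world_from_camera']).round(3).tolist(),c['K'][0,0], T[:3,:3].round(3).tolist())
E
```

```text
supply [0.4681 0.2371 0.075 ] sides [0.1261, 0.1179, 0.127, 0.1151] yaw [-1.345, -2.925, 1.774, 0.208]
plate [0.4682 0.2369 0.08  ] sides [0.0494, 0.0896, 0.049, 0.0891] yaw [-1.363, -2.94, 1.77, 0.206]
knob [[0.43350827 0.23047148 0.1366    ]]
t1 [0.6365 0.0957 0.132 ] sides [0.0472, 0.0561, 0.0493, 0.0558] yaw [-1.411, -2.97, 1.723, 0.134]
t2 [ 0.6698 -0.1312  0.132 ] sides [0.0497, 0.0577, 0.0481, 0.0575] yaw [-1.43, -3.006, 1.707, 0.163]
rig [ 0.65314159 -0.01777071  0.132     ] 0.22932960066430316 1.7166132219203383
screws [ 0.6536 -0.0175  0.012 ] sides [0.1201, 0.07, 0.1197, 0.0701] yaw [-1.423, -2.994, 1.719, 0.154]
rack [ 0.4268 -0.2707  0.016 ] sides [0.1695, 0.0799, 0.1712, 0.0806] yaw [-1.584, 3.139, 1.562, -0.024]
cell [[ 0.42599542 -0.23255753  0.06      ]] short [[ 0.42497695 -0.31308301  0.06      ]]
[[-0.0, -0.961, -0.276, 0.071], [1.0, -0.0, -0.001, -0.0], [0.001, -0.276, 0.961, -0.143], [0.0, 0.0, 0.0, 1.0]] 317.8609379657653 [[-0.975, 0.224, -0.0], [0.224, 0.975, -0.002], [0.0, -0.002, -1.0]]
```

```bash
cat >> h.py <<'E'
def go(x,y,z,yaw):
    s=arm.sense(); A=R.from_euler('xyz',s['eef_rot']); B=R.from_euler('xyz',[np.pi,0,yaw])
    print('t',round(s['time_s'],2),'pos',np.round(s['position'],4),'rpy',np.round(s['eef_rot'],4),'F',np.round(s['force'],1))
    print('shift mm',(A.inv().apply(np.array([x,y,z])-s['position'])*1000).round(1),'turn',(A.inv()*B).as_rotvec().round(4))
E
python3 -c "
from h import *
go(.385,.22,.19,3.346)"
```

```text
t 0.15 pos [0.151  0.6573 0.2302] rpy [-3.1398e+00 -1.0000e-04  2.9158e+00] F [-1.1  0.2 -0. ]
shift mm [-326.  -373.7   40.9] turn [-0.0017 -0.0005 -0.4302]
```

Emit:
{"name": "play_rows", "arguments": {"steps": [[-22,-25,0,0,0,-0.03],[-44,-50,0,0,0,-0.06],[-66,-75,0,0,0,-0.09],[-88,-100,0,0,0,-0.12],[-110,-125,0,0,0,-0.15]], "jaw": 0}}

```text
time_s: 0.57
position: [0.2306, 0.5098, 0.2307]
eef_rot: [-3.141, -0.0, 3.068]
force: [1.3, 1.0, 0.4]
gripper_width: 0.0256
finger_force: 0.0
```

```bash
python3 -c "
from h import *
go(.385,.22,.19,3.346)"
```

```text
t 0.57 pos [0.2306 0.5098 0.2307] rpy [-3.1408e+00 -2.0000e-04  3.0678e+00] F [1.3 1.  0.4]
shift mm [-175.3 -277.6   40.9] turn [-0.0008 -0.0003 -0.2782]
```

Emit:
{"name": "play_rows", "arguments": {"steps": [[-18,-28,0,0,0,-0.03],[-36,-56,0,0,0,-0.06],[-54,-84,0,0,0,-0.09],[-72,-112,0,0,0,-0.12],[-90,-140,0,0,0,-0.15]]}}

```text
time_s: 0.98
position: [0.3097, 0.3633, 0.231]
eef_rot: [-3.141, -0.0, -3.066]
force: [1.3, -0.1, 0.6]
gripper_width: -0.0002
finger_force: 0.0
```

```bash
python3 -c "
from h import *
go(.385,.22,.19,3.346)"
```

```text
t 0.98 pos [0.3097 0.3633 0.231 ] rpy [-3.1414e+00 -1.0000e-04 -3.0655e+00] F [ 1.3 -0.1  0.6]
shift mm [ -64.2 -148.6   41.1] turn [-2.000e-04 -1.000e-04 -1.283e-01]
```

Emit:
{"name": "play_rows", "arguments": {"steps": [[-14,-32,0,0,0,-0.03],[-28,-64,0,0,0,-0.06],[-42,-96,5,0,0,-0.09],[-56,-128,20,0,0,-0.128],[-64,-149,41,0,0,-0.128]]}}

```text
time_s: 1.4
position: [0.3868, 0.2194, 0.1919]
eef_rot: [3.141, 0.005, -2.939]
force: [0.0, 0.8, 0.1]
gripper_width: -0.0005
finger_force: 0.0
```

```bash
python3 -c "
from h import *
go(.385,.22,.123,3.346); snap('wrist','w1.png');
for p in ([.4335,.2305,.1366],[.468,.237,.083]): print(proj('w1.png',p))"
```

```text
t 1.4 pos [0.3868 0.2194 0.1919] rpy [ 3.1413  0.0052 -2.9389] F [0.  0.8 0.1]
shift mm [ 2.   0.9 68.9] turn [ 0.0003  0.0052 -0.0017]
[285.14604784 296.60669281]
[284.02730868 299.33015192]
```

View pics/w1.png

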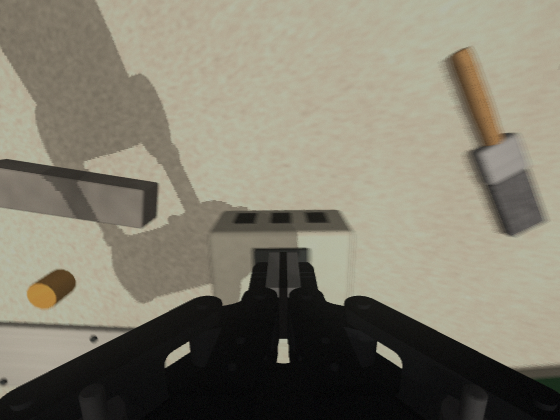

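The view is symmetric: the supply front is centred at column 282, directly under the fingers, and the knob is hidden behind them. I'll lower the tool and push.

Emit:
{"name": "play_rows", "arguments": {"steps": [[2,1,17,0,0,0],[2,1,34,0,0,0],[2,1,51,0,0,0],[2,1,68,0,0,0],[2,1,68,0,0,0]]}}

```text
time_s: 1.87
position: [0.3791, 0.2203, 0.1186]
eef_rot: [-3.14, -0.007, -2.94]
force: [-0.2, -0.8, -0.1]
gripper_width: -0.0005
finger_force: 0.0
```

Emit:
{"name": "play_rows", "arguments": {"steps": [[-15,0,0,0,0,0],[-28,0,0,0,0,0],[-40,0,0,0,0,0],[-52,0,0,0,0,0],[-62,0,0,0,0,0]]}}

```text
time_s: 2.28
position: [0.445, 0.2348, 0.1231]
eef_rot: [3.141, 0.002, -2.939]
force: [-0.3, 0.2, -0.9]
gripper_width: 0.0001
finger_force: 0.1
```

Emit:
{"name": "play_rows", "arguments": {"steps": [[-10,0,0,0,0,0],[-20,0,0,0,0,0],[-28,0,0,0,0,0],[-32,0,0,0,0,0],[-32,0,0,0,0,0]]}}

```text
time_s: 2.7
position: [0.4753, 0.2408, 0.1223]
eef_rot: [3.142, 0.0, -2.94]
force: [-0.3, 0.3, 0.5]
gripper_width: 0.0002
finger_force: 0.0
```

```bash
python3 -c "
from h import *
go(.385,.22,.2,3.346); snap('top','top1.png')
im=cv2.imread('pics/top1.png')[195:275,140:225]; s=cv2.imread('pics/top0.png')
snap('side','side1.png'); s=cv2.imread('pics/side1.png')[140:240,180:290]
cv2.imwrite('pics/c.png',np.hstack([cv2.resize(im,(400,380)),cv2.resize(s,(400,380))]))"
```

```text
t 2.7 pos [0.4753 0.2408 0.1223] rpy [ 3.1415e+00  3.0000e-04 -2.9397e+00] F [-0.3  0.3  0.5]
shift mm [ 92.6  -2.3 -77.7] turn [ 0.0001  0.0003 -0.0025]
```

View pics/c.png

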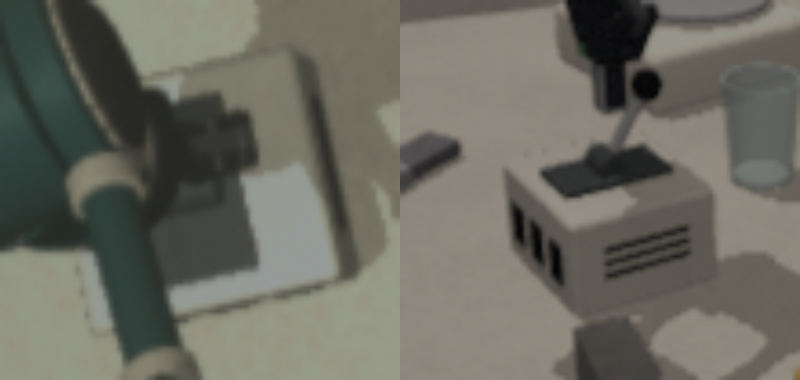

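In the side crop the lever leans to the on side, with the knob past the finger. I'll retreat and go to the cell.

Emit:
{"name": "play_rows", "arguments": {"steps": [[6,0,-20,0,0,0],[12,0,-45,0,0,0],[15,0,-70,0,0,0],[15,0,-95,0,0,0],[15,0,-105,0,0,0]]}}

```text
time_s: 3.22
position: [0.4605, 0.2383, 0.2312]
eef_rot: [3.14, 0.005, -2.939]
force: [0.9, 0.2, 1.2]
gripper_width: -0.0001
finger_force: 0.0
```

```bash
python3 -c "
from h import *
go(.48,-.233,.225,3.1416)"
```

```text
t 3.22 pos [0.4605 0.2383 0.2312] rpy [ 3.1403  0.0053 -2.939 ] F [0.9 0.2 1.2]
shift mm [  75.8 -465.6    5.2] turn [0.0018 0.0052 0.2026]
```

Emit:
{"name": "play_rows", "arguments": {"steps": [[5,-30,0,0,0,0.02],[10,-60,0,0,0,0.04],[15,-90,0,0,0,0.06],[20,-120,0,0,0,0.08],[25,-152,0,0,0,0.1]], "jaw": 60}}

```text
time_s: 3.63
position: [0.4647, 0.0826, 0.2265]
eef_rot: [3.141, -0.001, -3.039]
force: [0.6, -0.1, 1.0]
gripper_width: 0.0593
finger_force: 0.0
```

Emit:
{"name": "play_rows", "arguments": {"steps": [[2,-33,0,0,0,0.02],[4,-66,0,0,0,0.04],[6,-100,0,0,0,0.06],[8,-133,0,0,0,0.08],[10,-166,0,0,0,0.1]]}}

```text
time_s: 4.05
position: [0.4717, -0.0839, 0.2265]
eef_rot: [3.141, -0.001, -3.14]
force: [1.0, 0.2, -0.2]
gripper_width: 0.0599
finger_force: 0.0
```

```bash
python3 -c "
from h import *
go(.48,-.233,.225,3.1416)"
```

```text
t 4.05 pos [ 0.4717 -0.0839  0.2265] rpy [ 3.1413e+00 -8.0000e-04 -3.1403e+00] F [ 1.   0.2 -0.2]
shift mm [  -8.1 -149.1    1.5] turn [ 0.0003 -0.0008  0.0013]
```

Emit:
{"name": "play_rows", "arguments": {"steps": [[-3,-35,0,0,0,0],[-6,-70,0,0,0,0],[-8,-105,0,0,0,0],[-8,-135,0,0,0,0],[-8,-149,0,0,0,0]]}}

```text
time_s: 4.47
position: [0.4802, -0.2345, 0.2264]
eef_rot: [-3.141, -0.001, 3.141]
force: [0.5, 0.8, 0.4]
gripper_width: 0.0599
finger_force: 0.0
```

Emit:
{"name": "play_rows", "arguments": {"steps": [[0,0,0,0,0,0],[0,0,0,0,0,0],[0,0,0,0,0,0],[0,0,0,0,0,0],[0,0,0,0,0,0]]}}

```text
time_s: 4.88
position: [0.481, -0.23, 0.2272]
eef_rot: [3.141, -0.0, -3.138]
force: [-0.2, 0.2, 0.1]
gripper_width: 0.0601
finger_force: 0.0
```

```bash
python3 -c "
from h import *
snap('wrist','w2.png');go(.426,-.233,.225,3.1416)
u,v=proj('w2.png',[.426,-.233,.066]);print(u,v)
im=cv2.imread('pics/w2.png');u0=int(u)-75;v0=max(0,int(v)-60);print(u0,v0)
cv2.imwrite('pics/d.png',cv2.convertScaleAbs(cv2.resize(im[v0:v0+115,u0:u0+150],None,fx=5,fy=5,interpolation=cv2.INTER_CUBIC),alpha=1.4))"
```

```text
t 4.93 pos [ 0.4811 -0.2302  0.2273] rpy [ 3.1414e+00  1.0000e-04 -3.1377e+00] F [-0.2  0.   0.4]
shift mm [55.1 -2.5  2.3] turn [0.0002 0.0001 0.0039]
280.2055320922202 138.6956842112872
205 78
```

View pics/d.png

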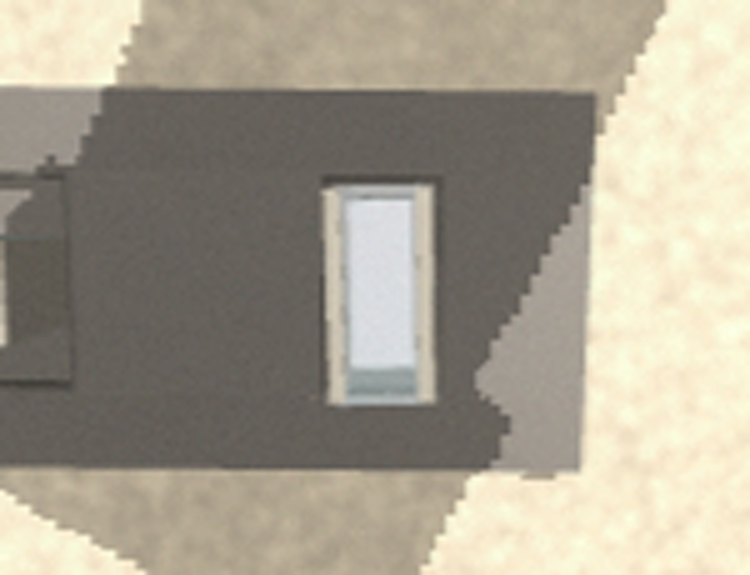

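The crop shows the long cell's outer top outline, with corners at about (322,186), (433,184), (437,403) and (327,404).

```bash
python3 -c "
from h import *
P=np.array([ray('w2.png',u/5+205-.4,v/5+78-.4,.066) for u,v in [(322,186),(433,184),(437,403),(327,404)]])
print(P.mean(0),[np.linalg.norm(P[i]-P[(i+1)%4]).round(4) for i in range(4)])
e=(P[3]-P[0]+P[2]-P[1]);f=P[0]-P[1]+P[3]-P[2];print(np.arctan2(e[1],e[0]),np.arctan2(f[1],f[0]))
c=P.mean(0);yaw=np.arctan2(e[1],e[0]);print(proj('w2.png',c)); go(c[0],c[1],.15,yaw+np.pi)"
```

```text
[ 0.42432504 -0.23267536  0.066     ] [np.float64(0.0203), np.float64(0.0397), np.float64(0.0209), np.float64(0.0395)]
0.022970332529510473 -1.553992349045182
[280.5568106  136.85312802]
t 4.93 pos [ 0.4811 -0.2302  0.2273] rpy [ 3.1414e+00  1.0000e-04 -3.1377e+00] F [-0.2  0.   0.4]
shift mm [56.8 -2.2 77.3] turn [ 0.0002  0.0001 -0.0191]
```

Emit:
{"name": "play_rows", "arguments": {"steps": [[15,-1,20,0,0,-0.01],[30,-2,40,0,0,-0.02],[45,-2,60,0,0,-0.02],[57,-2,77,0,0,-0.02],[57,-2,77,0,0,-0.02]], "jaw": 55}}

```text
time_s: 5.35
position: [0.4195, -0.2309, 0.1461]
eef_rot: [3.137, -0.007, -3.119]
force: [-1.0, 0.5, 0.1]
gripper_width: 0.0548
finger_force: 0.0
```

Emit:
{"name": "play_rows", "arguments": {"steps": [[0,0,12,0,0,0],[0,0,24,0,0,0],[0,0,36,0,0,0],[0,0,48,0,0,0],[0,0,50,0,0,0]]}}

```text
time_s: 5.77
position: [0.423, -0.2327, 0.0977]
eef_rot: [3.14, -0.003, -3.119]
force: [-0.6, 0.3, 0.3]
gripper_width: 0.0547
finger_force: 0.0
```

Emit:
{"name": "play_rows", "arguments": {"steps": [[0,0,0,0,0,0],[0,0,0,0,0,0],[0,0,0,0,0,0],[0,0,0,0,0,0],[0,0,0,0,0,0]]}}

```text
time_s: 6.18
position: [0.4244, -0.2339, 0.1009]
eef_rot: [-3.141, 0.001, -3.119]
force: [0.3, -0.4, -0.8]
gripper_width: 0.0554
finger_force: 0.0
```

```bash
python3 -c "
from h import *
go(.4243,-.2327,.027,3.1416+.02)"
```

```text
t 6.18 pos [ 0.4244 -0.2339  0.1009] rpy [-3.1409e+00  1.1000e-03 -3.1194e+00] F [ 0.3 -0.4 -0.8]
shift mm [ 0.2  1.3 73.9] turn [-0.0007  0.0011  0.0021]
```

Emit:
{"name": "play_rows", "arguments": {"steps": [[0,1,15,0,0,0],[0,1,30,0,0,0],[0,1,45,0,0,0],[0,1,60,0,0,0],[0,1,67,0,0,0]]}}

```text
time_s: 6.6
position: [0.423, -0.2321, 0.0319]
eef_rot: [3.141, -0.002, -3.119]
force: [0.7, 0.8, -0.0]
gripper_width: 0.0554
finger_force: 0.0
```

Emit:
{"name": "play_rows", "arguments": {"steps": [[0,0,4,0,0,0],[0,0,7,0,0,0],[0,0,7,0,0,0],[0,0,7,0,0,0],[0,0,7,0,0,0]]}}

```text
time_s: 7.02
position: [0.4247, -0.233, 0.0271]
eef_rot: [-3.141, 0.001, -3.119]
force: [-0.7, -0.4, 0.2]
gripper_width: 0.055
finger_force: 0.0
```

Emit:
{"name": "play_rows", "arguments": {"steps": [[0,0,0,0,0,0],[0,0,0,0,0,0],[0,0,0,0,0,0],[0,0,0,0,0,0],[0,0,0,0,0,0]], "jaw": 5}}

```text
time_s: 7.43
position: [0.4243, -0.2329, 0.0268]
eef_rot: [-3.141, 0.001, -3.119]
force: [-0.2, 0.3, 4.1]
gripper_width: 0.0197
finger_force: 58.8
```

Emit:
{"name": "play_rows", "arguments": {"steps": [[0,0,0,0,0,0],[0,0,0,0,0,0],[0,0,0,0,0,0],[0,0,0,0,0,0],[0,0,0,0,0,0]]}}

```text
time_s: 7.85
position: [0.4244, -0.2329, 0.0268]
eef_rot: [-3.141, 0.001, -3.119]
force: [-0.8, 0.7, 5.5]
gripper_width: 0.0192
finger_force: 58.9
```

Emit:
{"name": "play_rows", "arguments": {"steps": [[0,0,-8,0,0,0],[0,0,-20,0,0,0],[0,0,-38,0,0,0],[0,0,-58,0,0,0],[0,0,-80,0,0,0]]}}

```text
time_s: 8.27
position: [0.4226, -0.2318, 0.1061]
eef_rot: [3.14, -0.003, -3.119]
force: [-0.1, 0.4, -0.7]
gripper_width: 0.0191
finger_force: 58.5
```

Emit:
{"name": "play_rows", "arguments": {"steps": [[0,0,-22,0,0,0],[0,0,-44,0,0,0],[0,0,-62,0,0,0],[0,0,-74,0,0,0],[0,0,-80,0,0,0]]}}

```text
time_s: 8.68
position: [0.4245, -0.233, 0.1882]
eef_rot: [-3.14, 0.002, -3.119]
force: [0.9, 0.0, -0.7]
gripper_width: 0.0193
finger_force: 58.5
```

```bash
python3 -c "
from h import *
go(.6534,-.0176,.19,1.718); s=arm.sense();print(s['gripper_width'],s['finger_force'],s['q'].round(2) if hasattr(s['q'],'round') else s['q'])"
```

```text
t 8.68 pos [ 0.4245 -0.233   0.1882] rpy [-3.1402e+00  2.2000e-03 -3.1194e+00] F [ 0.9  0.  -0.7]
shift mm [-233.6  210.2   -1.6] turn [4.0000e-04 2.8000e-03 1.4458e+00]
0.01930775492371403 58.52661073207855 [-0.55 -0.07  2.05  0.    1.16 -2.15]
```

Emit:
{"name": "play_rows", "arguments": {"steps": [[-10,9,0,0,0,0.06],[-25,22,0,0,0,0.14],[-42,38,0,0,0,0.23],[-60,54,0,0,0,0.32],[-78,70,0,0,0,0.41]]}}

```text
time_s: 9.1
position: [0.5, -0.1599, 0.185]
eef_rot: [-3.141, -0.002, 2.749]
force: [1.1, -0.2, -0.5]
gripper_width: 0.0195
finger_force: 58.5
```

```bash
python3 -c "
from h import *
go(.6534,-.0176,.19,1.718)"
```

```text
t 9.1 pos [ 0.5    -0.1599  0.185 ] rpy [-3.1414e+00 -2.4000e-03  2.7488e+00] F [ 1.1 -0.2 -0.5]
shift mm [-87.2 190.2  -5.3] turn [-0.0014 -0.0021  1.0308]
```

Emit:
{"name": "play_rows", "arguments": {"steps": [[-7,16,0,0,0,0.09],[-15,33,-1,0,0,0.18],[-23,50,-2,0,0,0.27],[-31,67,-3,0,0,0.36],[-39,84,-4,0,0,0.45]]}}

```text
time_s: 9.52
position: [0.5678, -0.0969, 0.1887]
eef_rot: [-3.14, -0.002, 2.299]
force: [0.1, -0.4, -1.6]
gripper_width: 0.0193
finger_force: 58.6
```

```bash
python3 -c "
from h import *
go(.6534,-.0176,.19,1.718)"
```

```text
t 9.52 pos [ 0.5678 -0.0969  0.1887] rpy [-3.1398e+00 -2.3000e-03  2.2995e+00] F [ 0.1 -0.4 -1.6]
shift mm [  2.2 116.7  -1.5] turn [-0.0024 -0.0017  0.5815]
```

Emit:
{"name": "play_rows", "arguments": {"steps": [[0,18,0,0,0,0.09],[1,36,0,0,0,0.18],[1,54,0,0,0,0.27],[2,72,0,0,0,0.36],[2,88,0,0,0,0.44]]}}

```text
time_s: 9.93
position: [0.6319, -0.0365, 0.1885]
eef_rot: [-3.139, -0.001, 1.86]
force: [0.3, 0.1, -0.8]
gripper_width: 0.0196
finger_force: 58.6
```

```bash
python3 -c "
from h import *
go(.6534,-.0176,.19,1.718)"
```

```text
t 9.93 pos [ 0.6319 -0.0365  0.1885] rpy [-3.1389e+00 -1.3000e-03  1.8597e+00] F [ 0.3  0.1 -0.8]
shift mm [12.  26.  -1.6] turn [-0.0028 -0.0011  0.1417]
```

Emit:
{"name": "play_rows", "arguments": {"steps": [[5,10,0,0,0,0.06],[9,19,0,0,0,0.1],[12,24,0,0,0,0.13],[12,26,0,0,0,0.142],[12,26,0,0,0,0.142]]}}

```text
time_s: 10.35
position: [0.6532, -0.0182, 0.1888]
eef_rot: [-3.139, -0.0, 1.723]
force: [-0.3, 0.3, -0.3]
gripper_width: 0.0194
finger_force: 58.6
```

Emit:
{"name": "play_rows", "arguments": {"steps": [[0,0,0,0,0,0],[0,0,0,0,0,0],[0,0,0,0,0,0],[0,0,0,0,0,0],[0,0,0,0,0,0]]}}

```text
time_s: 10.77
position: [0.6535, -0.0188, 0.1904]
eef_rot: [3.141, 0.0, 1.722]
force: [0.5, -0.1, -0.8]
gripper_width: 0.0194
finger_force: 58.6
```

```bash
python3 -c "
from h import *
go(.6534,-.0176,.091,1.718)
snap('wrist','w3.png'); snap('side','s3.png')
im=np.hstack([cv2.imread('pics/w3.png')[:, :],cv2.imread('pics/s3.png')[100:310,200:480].repeat(2,0).repeat(2,1)]); cv2.imwrite('pics/e.png',cv2.resize(im,(800,300)))"
```

```text
t 10.77 pos [ 0.6535 -0.0188  0.1904] rpy [3.1415e+00 1.0000e-04 1.7215e+00] F [ 0.5 -0.1 -0.8]
shift mm [ 1.2  0.  99.4] turn [0.0001 0.0001 0.0035]
```

View pics/e.png

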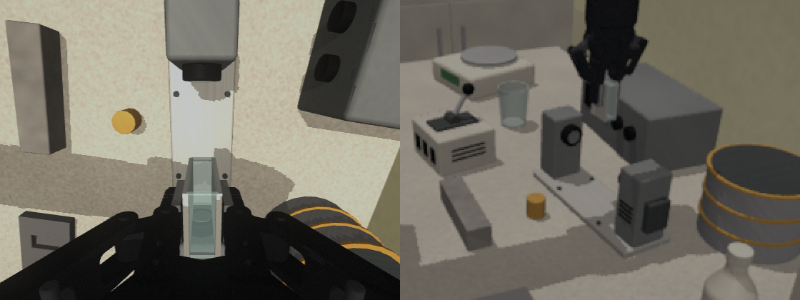

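The cell is held upright and roughly in line with the plate, and the lever is still on. I'll check the rig centreline using the two screws near w3 (248,131) and (325,131), then lower.

```bash
python3 -c "
from h import *
g=cv2.cvtColor(cv2.imread('pics/w3.png'),6).astype(float)
o=np.array([.6534,-.0176]);a=1.718-np.pi/2;ex=np.array([np.cos(a),np.sin(a)]);ey=np.array([-ex[1],ex[0]])
for sx in(-1,1):
  for sy in (-1,1):
    p=o+.035*sx*ex+.06*sy*ey; u,v=proj('w3.png',[*p,.012])
    ui,vi=int(round(u)),int(round(v)); 
    if not(8<vi<412): continue
    w=g[vi-7:vi+8,ui-7:ui+8]; k=np.clip(np.median(w)-30-w,0,None); Y,X=np.mgrid[vi-7:vi+8,ui-7:ui+8]
    if k.sum()==0: continue
    uu,vv=(k*X).sum()/k.sum(),(k*Y).sum()/k.sum(); q=ray('w3.png',uu,vv,.012)[:2]
    print(sx,sy,(u,v),(uu,vv),'err rig xy mm',((q-p)@ex*1000).round(1),((q-p)@ey*1000).round(1))
"
```

```text
-1 -1 (np.float64(250.86668183601589), np.float64(244.68879402603702)) (np.float64(250.10341951626356), np.float64(246.72685571309424)) err rig xy mm -0.9 -2.4
-1 1 (np.float64(247.87565144808778), np.float64(130.2257448453913)) (np.float64(246.3682545957699), np.float64(131.28147855307373)) err rig xy mm -1.5 -1.0
1 -1 (np.float64(315.5188484071245), np.float64(244.87234603736104)) (np.float64(314.2203304957436), np.float64(246.78768152228344)) err rig xy mm -1.3 -2.2
1 1 (np.float64(319.40828826459295), np.float64(130.46869314925493)) (np.float64(317.7910369984367), np.float64(131.32100052110474)) err rig xy mm -1.6 -0.8
```

Emit:
{"name": "play_rows", "arguments": {"steps": [[1,0,15,0,0,0],[1,0,30,0,0,0],[1,0,45,0,0,0],[1,0,60,0,0,0],[1,0,70,0,0,0]]}}

```text
time_s: 11.28
position: [0.6527, -0.0175, 0.1187]
eef_rot: [-3.14, -0.0, 1.722]
force: [-0.9, 0.0, -0.8]
gripper_width: 0.0191
finger_force: 58.6
```

Emit:
{"name": "play_rows", "arguments": {"steps": [[0,0,10,0,0,0],[0,0,20,0,0,0],[0,0,26,0,0,0],[0,0,29,0,0,0],[0,0,29,0,0,0]]}}

```text
time_s: 11.7
position: [0.6532, -0.0175, 0.0905]
eef_rot: [-3.14, -0.0, 1.722]
force: [-0.7, 1.0, -0.9]
gripper_width: 0.0194
finger_force: 58.6
```

Emit:
{"name": "play_rows", "arguments": {"steps": [[0,0,0,0,0,0],[0,0,0,0,0,0],[0,0,0,0,0,0],[0,0,0,0,0,0],[0,0,0,0,0,0]]}}

```text
time_s: 12.12
position: [0.6538, -0.0175, 0.0918]
eef_rot: [3.141, 0.0, 1.722]
force: [0.7, -0.1, -0.2]
gripper_width: 0.0194
finger_force: 58.6
```

```bash
python3 -c "
from h import *
go(.6534,-.0176,.091,1.718)
snap('top','t4.png'); snap('side','s4.png')
for p in ([.6534,-.0176,.1],[.6534,-.0176,.07],[.6534,-.0176,.13]): print(proj('s4.png',p))
im=np.hstack([cv2.resize(cv2.imread('pics/t4.png')[110:200,210:360],(400,300)),cv2.resize(cv2.imread('pics/s4.png')[160:280,280:400],(400,400))[:300]]); cv2.imwrite('pics/f.png',im)"
```

```text
t 12.12 pos [ 0.6538 -0.0175  0.0918] rpy [3.1408e+00 2.0000e-04 1.7218e+00] F [ 0.7 -0.1 -0.2]
shift mm [ 0.  -0.4  0.8] turn [0.0008 0.0002 0.0038]
[339.63357296 208.71364359]
[338.68451298 219.82983269]
[340.61340406 197.23703737]
```

View pics/f.png

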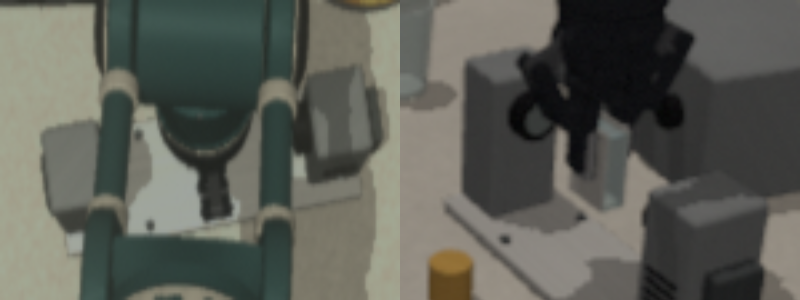

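In the side view the cell sits between the lens tubes, and its bottom is near the predicted pixel. The wrist check put the rig about 1.3 mm toward its -x, so I'll trim by 1 mm.

Emit:
{"name": "play_rows", "arguments": {"steps": [[0,-1,0,0,0,0],[0,-1,0,0,0,0],[0,-1,0,0,0,0],[0,-1,0,0,0,0],[0,-1,0,0,0,0]]}}

```text
time_s: 12.63
position: [0.6526, -0.0177, 0.0913]
eef_rot: [-3.142, 0.0, 1.722]
force: [-0.9, -0.1, -0.6]
gripper_width: 0.0193
finger_force: 58.6
```

Emit:
{"name": "play_rows", "arguments": {"steps": [[0,0,0,0,0,0],[0,0,0,0,0,0],[0,0,0,0,0,0],[0,0,0,0,0,0],[0,0,0,0,0,0]]}}

```text
time_s: 13.05
position: [0.6526, -0.0176, 0.0913]
eef_rot: [-3.142, 0.0, 1.722]
force: [0.0, -0.4, -1.1]
gripper_width: 0.0193
finger_force: 58.6
```

```bash
python3 -c "
from h import *
go(.6534,-.0176,.091,1.718); print(np.abs(arm.sense()['qd']).max()); print(arm.job_done())"
```

```text
t 13.05 pos [ 0.6526 -0.0176  0.0913] rpy [-3.1416  0.      1.7218] F [ 0.  -0.4 -1.1]
shift mm [-0.1  0.8  0.3] turn [-0.      0.      0.0038]
0.001589217162204527
the job is handed in; nothing more can be done
None
```

I flipped the lamp lever to on and handed the job in at 13 s with the long cell held still by its frosted faces, upright and centred in the light path; the hand-in gave no verdict.

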